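# Rake the dowel pins into the grooves of the pin board

### The arm

A 6-joint arm with a two-finger parallel gripper is mounted at the origin on a cart in front of the work surface, level with it; the furniture and walls round the work are solid. World frame = base frame: x ahead of the robot, y to its left, z up, the work surface at z = 0. Lengths are in m, angles in rad, forces in N, time in s.
With the tool pointing down it reaches from about 0.225 to 0.875 m from the base axis. Payload 3.4 kg.
Tool frame: the origin (TCP) lies between the finger pads; the fingertips stand 25 mm ahead of it and the grasp point (between the pads) lies 6 mm ahead of it (manip.tips_ahead is the distance from the TCP to the fingertips, in m); z points along the fingers, x is the direction in which the jaws open and shut, and the axes are right-handed (so a half turn about z gives the same grasp; the last joint's range is limited). The gripper opens to 85 mm and grips with 20 to 120 N. Pads are 22 mm wide; open, the fingers measure 114 mm over their backs; the gripper's body (76 mm by 85 mm) begins 54 mm behind the grasp point. The pads swing forward as they close: fully open they stand 13 mm farther back than shut.
Start: joints at [-1.301, 0.276, 1.505, -0, 1.361, -0.121], TCP at [0.219, -0.532, 0.256] pointing down, gripper open.
Joint ranges: [-2.89, 2.89], [-0.75, 2.08], [0.22, 2.7], [-1.18, 4.32], [0.11, 2.71], [-2.7, 2.7]. Speed limits (rad/s): [2.57, 2.57, 3.14, 3.14, 3.14, 3.14].

### API

Orientations are given as a unit quaternion [w, x, y, z].
In Python, from rig import manip gives the robot as it stands. The module is installed in compiled form; this text tells all that it offers.
- The arm moves only by the tool send_rows, never from a script. Its argument "plan" is a list of rows, each an object with "linear": the shift along the tool's x, y, z in m, a list of three; "delta_rot": the turn, a rotation vector about the tool's x, y, z in degrees, a list of three; "fingers": the finger opening in m, from 0 to 0.0854. A call has 1 to 12 rows; each row shifts and turns the pose as measured when the row begins, along the tool's axes as they then stand; what a row does not reach is not made up. A row lasts 1/12 s, in which the tool goes at most 41.7 mm and 7.16 degrees, less where a joint would pass 70% of its speed; a pose out of reach is approached as far as the arm can. A call with a gripper value outside its range is refused whole. The fingers move at their own pace and stop on an object; "force" is the grip in N (left out, the last holds). Time passes only in rows, so rows that do not move let the fingers close. It gives the time, the measured TCP pose, the force and the opening at its end, in the units of the state.
- manip.get_state(): the state, without advancing time (a new reading comes with each control period).
- manip.get_image(name): name is "scene" or "top"; returns the picture (480x640x3 uint8, red, green, blue); there is no depth.
- manip.camera_info(name): a dict with "K" (3x3 intrinsics, pixels), "rvec" (rotation vector, rad) and "tvec" (3), from world to camera coordinates, as OpenCV has them. Camera axes: x right, y down, z forward; pixel columns grow to the right and rows downward; lengths in m; the calibration is good to about 2 mm. A picture is of the moment at which its call begins. camera_info takes no time and is no camera call.
- manip.sign_off(): hands the job in, once; it reports no verdict.
Trained networks look in the newest picture that a camera, given by its name, has taken for a name from the list of things; names that differ only in an ending like _2 or _b are one class to them, and where a whole thing is asked for, a point or a joint stands for the part that bears it (a point fixed in the world has none). Each returns a list of dicts, best first, with "p" (0 to 1); they miss things now and then, are a little off and sometimes report something else, mostly with a low value. They report only what shows in the picture. A call takes as long as a camera call. They do not tell look-alikes from the thing itself.
- manip.find_in(thing, camera): "extent" ([left, top, right, bottom] in pixels, round what is visible of it).
- manip.masks_of(thing, camera): "pixels" (480x640 bool, what is visible of it) and "extent" ([left, top, right, bottom] in pixels, round what is visible of it).
The state is a dict: "clock": time; "qpos": joint angles; "qd": joint speeds; "effort": joint torques, N m; "position": TCP position; "ee_rot": TCP orientation; "contact_force": force on the tool from outside, world axes, zero at the start; "moment": the same for the moment, N m; "width": finger opening in m.
Only numpy, scipy, OpenCV 4.12 (cv2) and the standard library are available. Lean on these libraries where they do the work, as an engineer would, in place of code of your own. Each camera call takes 0.05 s, during which the arm holds its last target. There are 200 camera calls.

### The job

Take the hand rake from its rest and comb the four dowel pins scattered on the pin board across it until each lies fully down in a groove, all in parallel rows. Do it with the rake, never touching the pins with the gripper, then hang the rake upright in the notches of its rest again and let go. Leave the other things on the bench where they are.

Things in the scene. Friction and masses are not known exactly. Their poses are not given: they have to be found in the camera images.
- board: Fixed pale wooden pin board, 152 x 372 mm, long along its y; origin at the centre of its underside, z up. Flat top 16.5 mm above the bench, inside lips 8 mm higher (inner walls x = +-70, y = +172 and -178 mm). The top from y = -50 to +172 mm is a plain landing; beyond it five grooves run along x, centres at y = -58, -84, -110, -136, -162 mm.
- board_start (a point): Point on the flat landing beside its end lip, at x = 0, y = +152, z = 16.5 mm in the board's frame. No pin starts closer than about 20 mm to it, so the tines can be set down here, behind all pins.
- board_grooves (a point): Middle of the third groove, level with the flat top. Each groove is 16 mm wide, 12.5 mm deep (floor 4 mm over the bench), holds one pin. A pin in it lies just below the flat top: tines moved at 1.5 to 6 mm over the flat top pass above it, and a following pin rolls over it to the next empty groove. Go slowly here (about 30 mm/s): hurried pins can wedge.
- rest: Fixed grey rake rest, 190 mm along its x, 50 mm along y; origin at the centre of its underside, z up. Two posts at x = +-81 mm (22 mm wide in x) with notches open at the top: floor 40 mm over the bench, 18 mm wide in y up to 51 mm high, flared to about 40 mm at 62 mm. Parked, the rake's beam lies in both notches, its origin 6 mm over the rest's; play 3 mm in y, 10 mm in x.
- rake: Loose hand rake, 0.28 kg, parked upright on the rest. Origin amid the tine tips, z up, x along the row. Seven round steel tines 6 mm thick, 19 mm apart (x = -57 to 57 mm), 34 mm long; steel beam 170 (x) x 12 (y) mm, z = 34 to 48 mm; upright wooden handle 34 (x) x 22 (y) mm, z = 54 to 130 mm; grip it from above across its 22 mm (along y), at about z = 105 mm.
- rod_1: Loose round, smoothly oiled steel dowel pin, 12 mm thick, 90 mm long, 0.08 kg; origin at its middle on its axis, x along the pin (it rolls about x). Starts on the board's landing, at any slant up to 0.42 rad from the grooves' direction. In a groove its origin is about 10 mm above the bench; on the flat top 22.5 mm.
- rod_2: Loose round, smoothly oiled steel dowel pin, 12 mm thick, 90 mm long, 0.08 kg; origin at its middle on its axis, x along the pin (it rolls about x). Starts on the board's landing, at any slant up to 0.42 rad from the grooves' direction. In a groove its origin is about 10 mm above the bench; on the flat top 22.5 mm.
- rod_3: Loose round, smoothly oiled steel dowel pin, 12 mm thick, 90 mm long, 0.08 kg; origin at its middle on its axis, x along the pin (it rolls about x). Starts on the board's landing, at any slant up to 0.42 rad from the grooves' direction. In a groove its origin is about 10 mm above the bench; on the flat top 22.5 mm.
- rod_4: Loose round, smoothly oiled steel dowel pin, 12 mm thick, 90 mm long, 0.08 kg; origin at its middle on its axis, x along the pin (it rolls about x). Starts on the board's landing, at any slant up to 0.42 rad from the grooves' direction. In a groove its origin is about 10 mm above the bench; on the flat top 22.5 mm.
- screwdriver_b: Bystander: loose screwdriver 171 mm long, 26 mm thick, behind the board; origin under its middle.
- bolt_b: Bystander: loose dark hex bolt 68 mm long, 22 mm across, to the left of the rest; origin under its middle.
- bolt_a: Bystander: loose hex bolt 85 mm long, 25 mm across, in front of the board; origin under its middle.
- pliers: Bystander: loose pliers 193 x 54 x 11 mm, to the right of the board; origin under its middle.
- nut_0: Bystander: loose hex nut 24 x 27 x 13 mm, in front of the board; origin under its middle.
Things that resemble listed ones, but are neither listed nor needed, are in the scene too. Leave any black look-alike of the rod_4 alone.

How it is judged:
On the way, in this order (a step that is already met when the one before it is completed fails the run):
1. the rake is taken well clear of its rest (horizontal distance between rake and rest above 0.1 m), for 0.2 s.
2. all four pins lie in grooves (z of each of rod_1, rod_2, rod_3, rod_4 in the frame of board below 0.0135 m and angle between the x axis of each of rod_1, rod_2, rod_3, rod_4 and the x axis of board, either way round below 0.1 rad and x of rod_1 in the frame of board between -0.07 and 0.07 m and y of rod_1 in the frame of board between -0.18 and -0.05 m and x of rod_2 in the frame of board between -0.07 and 0.07 m and y of rod_2 in the frame of board between -0.18 and -0.05 m and x of rod_3 in the frame of board between -0.07 and 0.07 m and y of rod_3 in the frame of board between -0.18 and -0.05 m and x of rod_4 in the frame of board between -0.07 and 0.07 m and y of rod_4 in the frame of board between -0.18 and -0.05 m), for 0.2 s.
At the end, for the whole second after the job is handed in: All four pins lie at rest in grooves (axis under 13.5 mm over the board's underside, within 0.1 rad of the grooves). The rake stands released in its rest: within 14 mm of its middle, tips under 11 mm over the bench, within 0.12 rad of upright and 0.1 rad of the rest's direction (all of step 2 and linear speed of each of rod_1, rod_2, rod_3, rod_4, rake below 0.02 m/s and horizontal distance between rake and rest below 0.014 m and z of rake in the frame of rest below 0.011 m and angle between rake's own z axis and vertical below 0.12 rad and angle between the x axis of rake and the x axis of rest, either way round below 0.1 rad); the robot touches nothing.
It fails at once if the gripper's fingers or the arm touch a pin (contact force between any of the fingers, the arm and rod_1 above 0.5 N or contact force between any of the fingers, the arm and rod_2 above 0.5 N or contact force between any of the fingers, the arm and rod_3 above 0.5 N or contact force between any of the fingers, the arm and rod_4 above 0.5 N).
It fails at once if a bystander (screwdriver, bolts, pliers, nut) is moved more than 20 mm (distance of any of screwdriver_b, bolt_b, bolt_a, pliers, nut_0 from where it was at the start of the episode above 0.02 m).
It also fails if it takes over 54 s, if anything falls off the work surface, if the arm or the gripper's body presses on something with over 40 N, if the wrist force passes 120 N, or if a joint passes its speed limit or range.

## Working session

There is one attempt and no reset: what is moved stays moved. The work goes in short steps, Python scripts to look and compute and a tool call to move; the robot and the scene stay as the last step left them, time stands still between calls to the robot, and variables do not carry over. Pictures are saved under pics/ and viewed, about 8 in all and at most 12, crops included, and the job is handed in when it is done.

Besides the shell and the picture viewer there is one more tool, called after ">>>" as a command line: name --argument value ..., lists and objects as JSON in quotes. send_rows: Moves the arm, as the interface text tells. Its arguments: {"type":"object","properties":{"plan":{"type":"array","items":{"type":"object","properties":{"linear":{"type":"array","items":{"type":"number"}},"delta_rot":{"type":"array","items":{"type":"number"}},"fingers":{"type":"number"}}}},"force":{"type":"number"}},"required":["plan"]}

```bash
mkdir -p pics; cat > h.py <<'E'
import numpy as np, cv2
from rig import manip
def cam(n):
    c=manip.camera_info(n); return np.array(c["K"],float),np.array(c["rvec"],float).reshape(3),np.array(c["tvec"],float).reshape(3)
def proj(P,n):
    K,r,t=cam(n); return cv2.projectPoints(np.array(P,float).reshape(-1,1,3),r,t,K,None)[0].reshape(-1,2)
def back(px,z,n):
    K,r,t=cam(n); R=cv2.Rodrigues(r)[0]; px=np.array(px,float).reshape(-1,2)
    d=(R.T@np.linalg.inv(K)@np.c_[px,np.ones(len(px))].T).T; c=-R.T@t
    return c+d*((z-c[2])/d[:,2])[:,None]
def snap(n,f):
    im=manip.get_image(n); cv2.imwrite(f"pics/{f}.png",im[:,:,::-1]); return im
E
python3 - <<'E'
from h import *
np.set_printoptions(precision=4,suppress=True)
snap("top","t0");snap("scene","s0")
for n in("top","scene"):
    K,r,t=cam(n);R=cv2.Rodrigues(r)[0];print(n,K[0,0],-R.T@t,R[2])
    for th in("board","rest","rake","rod_1"):
        for d in manip.find_in(th,n)[:6]: print(th,round(d["p"],2),np.round(d["extent"],1))
E
```

```text
top 494.5395360154723 [0.3132 0.0733 1.2009] [ 0.2012 -0.0226 -0.9793]
board 0.62 [281.4 218.4 436.3 284.2]
rest 0.81 [187.6 260.2 232.1 342.5]
rake 0.85 [193.8 263.3 221.9 338.2]
rod_1 0.72 [306.2 222.7 324.7 262.1]
rod_1 0.65 [304.8 163.6 337.9 172. ]
rod_1 0.57 [258.6 322.2 279.6 359.1]
rod_1 0.54 [365.8 233.2 380.4 266.5]
rod_1 0.47 [327.5 223.3 341.2 263.2]
scene 459.2421527644387 [-0.1639 -0.5941  0.6443] [ 0.6326  0.5655 -0.5292]
board 0.68 [272.9 225.2 430.  327.2]
board 0.31 [302.6 241.1 338.2 252.9]
rest 0.6 [207.3 201.4 245.3 249.3]
rake 0.67 [210.7 189.8 237.5 228.1]
rake 0.63 [339.4 263.1 363.7 284.2]
rake 0.34 [303.6 241.5 338.5 252.3]
rod_1 0.72 [341.6 263.6 367.  281.3]
rod_1 0.7 [326.5 259.4 349.1 284.4]
rod_1 0.69 [368.4 223.5 391.6 238.1]
rod_1 0.53 [223.7 269.4 236.9 272.9]
rod_1 0.5 [301.6 238.5 340.8 252.7]
rod_1 0.49 [310.1 253.6 343.5 264.4]
```

```bash
python3 -c "
from h import *
s=manip.get_state();print(s)"
```

```text
{'clock': 0.5, 'qpos': array([-1.30100976e+00,  2.75920716e-01,  1.50493491e+00,  2.09768275e-05,
        1.36070592e+00, -1.20991716e-01]), 'qd': array([ 0.00038033, -0.00080606, -0.00087847, -0.00024686, -0.00052267,
       -0.00019905]), 'effort': array([-2.65638664e-04, -4.16255164e+01, -2.45877582e+01, -1.21926555e-04,
        1.37288000e-03,  3.58500728e-06]), 'position': array([ 0.2190321 , -0.5316645 ,  0.25630225]), 'ee_rot': array([ 2.37953017e-06,  8.30934441e-01, -5.56370339e-01,  1.84814007e-05]), 'contact_force': array([ 0.60727823, -0.56884809, -0.42835881]), 'moment': array([-0.04432895, -0.03679213, -0.00703317]), 'width': 0.08542732095786194}
```

View pics/t0.png

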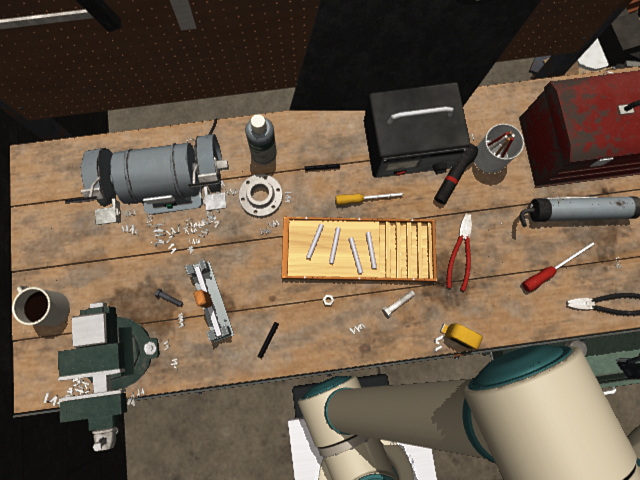

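View pics/s0.png

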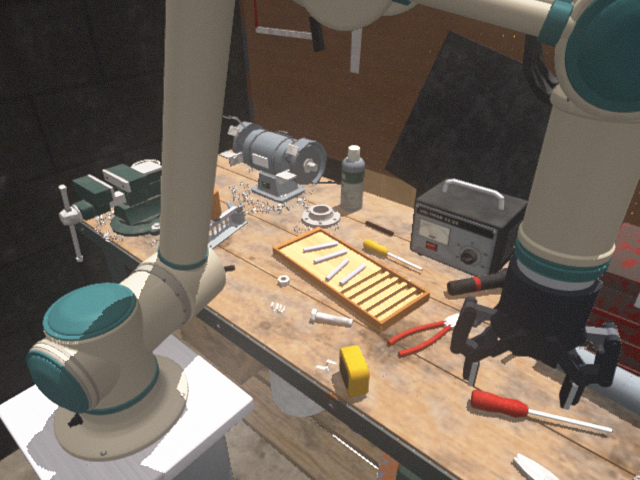

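Top view: the board spans about (283–436, 218–282) with its grooves on the right. Four grey pins sit near (315,242), (335,245), (355,255) and (371,250). The rest with the orange rake handle is at (209,302). The black look-alikes are at (322,167) and (268,340).

```bash
cat > fit.py <<'E'
from h import *
from scipy.optimize import minimize
np.set_printoptions(precision=4,suppress=True)
def T(p,P):
    P=np.atleast_2d(np.array(P,float)); c,s=np.cos(p[2]),np.sin(p[2])
    return np.c_[p[0]+c*P[:,0]-s*P[:,1],p[1]+s*P[:,0]+c*P[:,1],P[:,2]]
def box(x,y,z): return np.array([[a,b,c] for a in x for b in y for c in z])
def sil(p,boxes,n,S=4):
    m=np.zeros((480*S,640*S),np.uint8)
    for b in boxes:
        h=cv2.convexHull(proj(T(p,b),n).astype(np.float32)); cv2.fillConvexPoly(m,np.round((h+.5)*S).astype(np.int32),1)
    return cv2.resize(m.astype(np.float32),(640,480),interpolation=cv2.INTER_AREA)
def fit(p0,boxes,masks):
    def cost(p): return sum(np.abs(sil(p,boxes,n)-m).sum()/m.sum() for n,m in masks.items())
    best=None
    for dy in(-.1,0,.1):
        r=minimize(cost,p0,method="Nelder-Mead",options=dict(initial_simplex=np.array(p0)+np.array([[0,0,dy],[.01,0,0],[0,.01,0],[0,0,.08]]),xatol=1e-4,fatol=1e-4,maxiter=200))
        if best is None or r.fun<best.fun: best=r
    return best.x,best.fun
def edges(im,p,boxes,n,x0,y0,s):
    E=[(0,1),(2,3),(4,5),(6,7),(0,2),(1,3),(4,6),(5,7),(0,4),(1,5),(2,6),(3,7)]
    for b in boxes:
        q=((proj(T(p,b),n)-[x0,y0]+.5)*s).astype(int)
        for i,j in E: cv2.line(im,tuple(map(int,q[i])),tuple(map(int,q[j])),(0,255,0),1)
BOARD=[box((-.076,.076),(-.186,.186),(0,.0245))]
RAKE=[box((-.085,.085),(-.006,.006),(.040,.054)),box((-.017,.017),(-.011,.011),(.054,.136))]
REST=[box((-.095,.095),(-.025,.025),(0,.005)),box((.07,.092),(-.025,.025),(0,.062)),box((-.092,-.07),(-.025,.025),(0,.062))]
E
cat > m1.py <<'E'
from fit import *
im=manip.get_image("top")
mk=lambda t:manip.masks_of(t,"top")[0]["pixels"].astype(np.float32)
mb,mr,mrest=mk("board"),mk("rake"),mk("rest")
b=back([359,250],.02,"top")[0]; r=back([209,302],.03,"top")[0]; print(b,r)
pb,f=fit([b[0],b[1],0],BOARD,{"top":mb});print("board",pb,f)
pr,f=fit([r[0],r[1],.3],RAKE,{"top":mr});print("rake",pr,f)
ps,f=fit([r[0],r[1],.3],REST+RAKE,{"top":np.maximum(mrest,mr)});print("rest",ps,f)
bgr=im[:,:,::-1]
a=cv2.resize(bgr[210:295,275:445],None,fx=4.5,fy=4.5,interpolation=cv2.INTER_CUBIC); edges(a,pb,[box((-.07,.07),(-.178,.172),(.0165,.0245))]+BOARD,"top",275,210,4.5)
c=cv2.resize(bgr[252:352,170:250],None,fx=4,fy=4,interpolation=cv2.INTER_CUBIC); d=c.copy(); edges(d,pr,RAKE,"top",170,252,4); e=c[:, :0]
edges(d,ps,REST,"top",170,252,4)
cv2.imwrite("pics/board.png",a)
cv2.imwrite("pics/rest.png",np.hstack([c,d]))
np.savez("p.npz",b=pb,r=pr,s=ps)
E
python3 m1.py
```

```text
[ 0.5193 -0.063   0.02  ] [0.4419 0.3079 0.03  ]
board [ 0.5236 -0.0623 -0.1527] 0.10197963565587997
rake [0.4438 0.3072 0.2195] 0.12056451290845871
rest [0.4463 0.3072 0.2246] 0.0928800106048584
```

View pics/board.png

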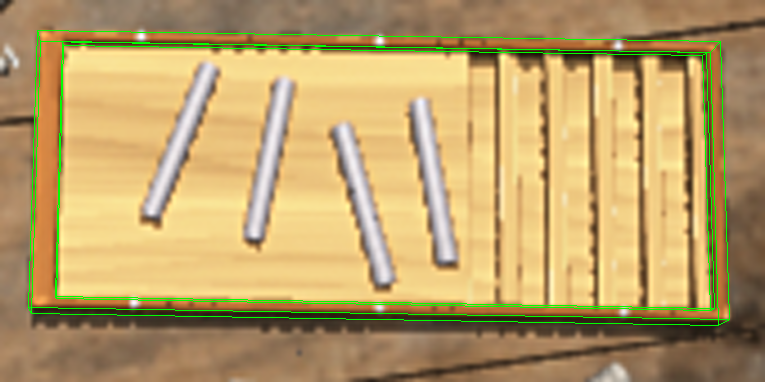

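View pics/rest.png

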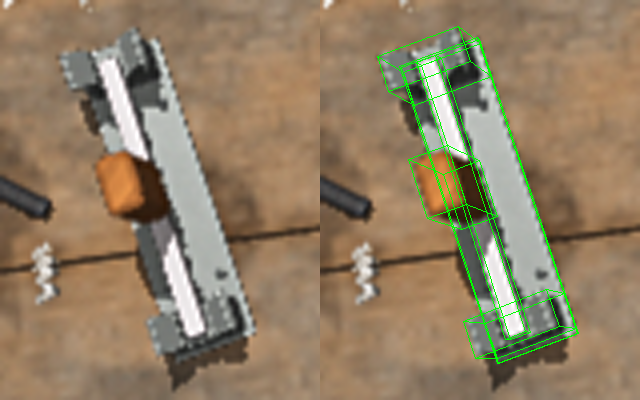

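The board overlay fits. The rake overlay is a few px to the left, so I'll refine it with colour segmentation: orange handle top and white beam top.

```bash
cat > m2.py <<'E'
from fit import *
im=cv2.imread("pics/t0.png"); hsv=cv2.cvtColor(im,cv2.COLOR_BGR2HSV)
x0,y0=170,252; w=np.zeros((480,640),bool); w[255:350,185:235]=1
org=w&(hsv[...,0]<15)&(hsv[...,1]>150)&(hsv[...,2]>130)
n,l,st,ce=cv2.connectedComponentsWithStats(org.astype(np.uint8)); k=1+st[1:,4].argmax(); org=l==k
c=ce[k]; print("orange",st[k],c,back(c,.136,"top"))
q=np.argwhere(org)[:,::-1]; W=back(q,.136,"top")[:,:2]; r=cv2.minAreaRect((W*1000).astype(np.float32));print("rect mm",r)
wh=w&(hsv[...,2]>205)&(hsv[...,1]<40)
n,l,st,ce=cv2.connectedComponentsWithStats(wh.astype(np.uint8))
q=[]
for k in range(1,n):
    if st[k,4]>25: print(st[k],ce[k]); q.append(np.argwhere(l==k)[:,::-1])
q=np.vstack(q); W=back(q,.054,"top")[:,:2]; r=cv2.minAreaRect((W*1000).astype(np.float32));print("beam rect",r)
u,s,v=np.linalg.svd(W-W.mean(0)); d=v[0]*np.sign(v[0][0]); a=np.arctan2(d[1],d[0]); print("yaw",a,"mean",W.mean(0))
hc=back(c,.136,"top")[0,:2]; m=W.mean(0); print("perp offset handle vs beam line",(hc-m)@[-d[1],d[0]],"ends along d rel. handle",((W-hc)@d).min(),((W-hc)@d).max())
E
python3 m2.py
```

```text
orange [194 290  12  15 124] [199.371  297.0968] [[0.4435 0.3062 0.136 ]]
rect mm ((443.5869445800781, 306.2918701171875), (29.858430862426758, 18.8079833984375), 13.052268028259277)
[195 267  12  25 109] [200.1101 278.6147]
[211 311  10  25 106] [215.1792 324.1981]
beam rect ((443.4393310546875, 306.9938659667969), (167.02743530273438, 10.03360366821289), 12.962441444396973)
yaw 0.22457097945384355 mean [0.4423 0.3064]
perp offset handle vs beam line -0.00038752242194412315 ends along d rel. handle -0.08336736438141505 0.08366202858232022
```

The beam and handle agree: rake at (0.4435, 0.3065), yaw 0.225, beam measured 167 mm. Next I'll move toward it.

>>> send_rows --plan '[{"delta_rot":[0,0,4.75],"linear":[0,0,0],"fingers":0.0854},{"delta_rot":[0,0,4.75],"linear":[0,0,0],"fingers":0.0854},{"linear":[-0.032,-0.017,0],"delta_rot":[0,0,0],"fingers":0.0854},{"linear":[-0.032,-0.017,0],"delta_rot":[0,0,0],"fingers":0.0854},{"linear":[-0.032,-0.017,0],"delta_rot":[0,0,0],"fingers":0.0854},{"linear":[-0.032,-0.017,0],"delta_rot":[0,0,0],"fingers":0.0854},{"linear":[-0.032,-0.017,0],"delta_rot":[0,0,0],"fingers":0.0854},{"linear":[-0.032,-0.017,0],"delta_rot":[0,0,0],"fingers":0.0854},{"linear":[-0.032,-0.017,0],"delta_rot":[0,0,0],"fingers":0.0854},{"linear":[-0.032,-0.017,0],"delta_rot":[0,0,0],"fingers":0.0854},{"linear":[-0.032,-0.017,0],"delta_rot":[0,0,0],"fingers":0.0854},{"linear":[-0.032,-0.017,0],"delta_rot":[0,0,0],"fingers":0.0854}]' --force 60

```text
clock: 1.7
position: [0.3185, -0.1777, 0.2537]
ee_rot: [0.002, 0.775, -0.632, 0.004]
contact_force: [1.0, 0.2, 0.5]
width: 0.0853
```

```bash
cat > go.py <<'E'
import sys; from h import *
from scipy.spatial.transform import Rotation as Ro
np.set_printoptions(precision=4,suppress=True)
def rep(x,y,z,jdeg):
    s=manip.get_state(); p=np.array(s["position"]);q=np.array(s["ee_rot"]); R=Ro.from_quat(q[[1,2,3,0]])
    a=np.radians(jdeg); c,s_=np.cos(a),np.sin(a)
    D=Ro.from_matrix(np.array([[c,s_,0],[s_,-c,0],[0,0,-1]]).T)  # columns x,y,z
    D=Ro.from_matrix(np.array([[c,s_,0],[s_,-c,0],[0,0,-1.]]))
    print("t",round(s["clock"],2),"pos",p,"jaw",np.degrees(np.arctan2(*R.as_matrix()[[1,0],0])),"F",np.array(s["contact_force"]),"w",round(s["width"],4),"q6",s["qpos"][5])
    d=np.array([x,y,z])-p
    print(" now-frame",R.inv().apply(d),"rotvec deg",np.degrees((R.inv()*D).as_rotvec())," frame after turn",D.inv().apply(d))
rep(*map(float,sys.argv[1:5]))
E
python3 go.py .4435 .3065 .256 -77.1
```

```text
t 1.7 pos [ 0.3185 -0.1777  0.2537] jaw -78.40975887273596 F [0.982  0.1769 0.4598] w 0.0853 q6 0.6726701229272293
 now-frame [-0.4492 -0.2197 -0.0055] rotvec deg [-0.1004 -0.4593 -1.3093]  frame after turn [-0.444  -0.2299 -0.0023]
```

>>> send_rows --plan '[{"delta_rot":[-0.1,-0.4,-1.3],"linear":[0,0,0],"fingers":0.0854},{"linear":[-0.036,-0.0187,0],"delta_rot":[0,0,0],"fingers":0.0854},{"linear":[-0.036,-0.0187,0],"delta_rot":[0,0,0],"fingers":0.0854},{"linear":[-0.036,-0.0187,0],"delta_rot":[0,0,0],"fingers":0.0854},{"linear":[-0.036,-0.0187,0],"delta_rot":[0,0,0],"fingers":0.0854},{"linear":[-0.036,-0.0187,0],"delta_rot":[0,0,0],"fingers":0.0854},{"linear":[-0.036,-0.0187,0],"delta_rot":[0,0,0],"fingers":0.0854},{"linear":[-0.036,-0.0187,0],"delta_rot":[0,0,0],"fingers":0.0854},{"linear":[-0.036,-0.0187,0],"delta_rot":[0,0,0],"fingers":0.0854},{"linear":[-0.036,-0.0187,0],"delta_rot":[0,0,0],"fingers":0.0854},{"linear":[-0.036,-0.0187,0],"delta_rot":[0,0,0],"fingers":0.0854},{"linear":[-0.036,-0.0187,0],"delta_rot":[0,0,0],"fingers":0.0854}]'

```text
clock: 2.7
position: [0.4323, 0.2624, 0.2571]
ee_rot: [-0.002, 0.782, -0.623, 0.008]
contact_force: [1.2, 0.2, -0.4]
width: 0.0852
```

```bash
python3 go.py .4435 .3065 .117 -77.1
```

```text
t 2.7 pos [0.4323 0.2624 0.2571] jaw -77.10766555378426 F [ 1.191   0.2053 -0.446 ] w 0.0852 q6 1.7651354258602774
 now-frame [-0.0419 -0.0188  0.14  ] rotvec deg [-0.7814 -0.575  -0.0037]  frame after turn [-0.0405 -0.0207  0.1401]
```

>>> send_rows --plan '[{"delta_rot":[-0.8,-0.6,0],"linear":[-0.014,-0.007,0],"fingers":0.0854},{"linear":[-0.014,-0.007,0],"delta_rot":[0,0,0],"fingers":0.0854},{"linear":[-0.0125,-0.0065,0.01],"delta_rot":[0,0,0],"fingers":0.0854},{"linear":[0,0,0.02],"delta_rot":[0,0,0],"fingers":0.0854},{"linear":[0,0,0.02],"delta_rot":[0,0,0],"fingers":0.0854},{"linear":[0,0,0.01],"delta_rot":[0,0,0],"fingers":0.0854},{"linear":[0,0,0],"delta_rot":[0,0,0],"fingers":0.0854}]'

```text
clock: 3.28
position: [0.4487, 0.3183, 0.1925]
ee_rot: [-0.003, 0.786, -0.619, -0.0]
contact_force: [-0.8, -0.9, 0.5]
width: 0.0854
```

```bash
python3 go.py .4435 .3065 .117 -77.1
```

```text
t 3.28 pos [0.4487 0.3183 0.1925] jaw -76.45794706364514 F [-0.7747 -0.8834  0.4674] w 0.0854 q6 1.8220347040018965
 now-frame [0.0106 0.0082 0.0754] rotvec deg [-0.2854  0.245   0.6414]  frame after turn [0.0103 0.0077 0.0755]
```

>>> send_rows --plan '[{"delta_rot":[-0.3,0.2,0.6],"linear":[0.005,0.004,0],"fingers":0.0854},{"linear":[0.0045,0.003,0],"delta_rot":[0,0,0],"fingers":0.0854},{"linear":[0,0,0],"delta_rot":[0,0,0],"fingers":0.0854},{"linear":[0,0,0],"delta_rot":[0,0,0],"fingers":0.0854}]'

```text
clock: 3.62
position: [0.444, 0.3048, 0.1922]
ee_rot: [0.001, 0.782, -0.624, -0.0]
contact_force: [0.8, 0.5, -0.5]
width: 0.0853
```

```bash
python3 go.py .4435 .3065 .117 -77.1
```

```text
t 3.62 pos [0.444  0.3048 0.1922] jaw -77.19854790762483 F [ 0.8472  0.4986 -0.4534] w 0.0853 q6 1.8200548075327556
 now-frame [-0.0018  0.      0.0752] rotvec deg [ 0.1142 -0.0477 -0.0986]  frame after turn [-0.0018  0.0001  0.0752]
```

Descend and check before closing.

>>> send_rows --plan '[{"delta_rot":[0,0,0],"linear":[-0.0007,0,0.015],"fingers":0.0854},{"linear":[0,0,0.015],"delta_rot":[0,0,0],"fingers":0.0854},{"linear":[0,0,0.015],"delta_rot":[0,0,0],"fingers":0.0854},{"linear":[0,0,0.015],"delta_rot":[0,0,0],"fingers":0.0854},{"linear":[0,0,0.011],"delta_rot":[0,0,0],"fingers":0.0854},{"linear":[0,0,0.002],"delta_rot":[0,0,0],"fingers":0.0854},{"linear":[0,0,0],"delta_rot":[0,0,0],"fingers":0.0854}]'

```text
clock: 4.2
position: [0.4492, 0.3062, 0.1245]
ee_rot: [-0.007, 0.781, -0.625, 0.003]
contact_force: [-0.2, -0.6, -0.3]
width: 0.0851
```

```bash
python3 go.py .4435 .3065 .117 -77.1
```

```text
t 4.2 pos [0.4492 0.3062 0.1245] jaw -77.36078460834196 F [-0.1691 -0.5543 -0.3393] w 0.0851 q6 1.8209196618036456
 now-frame [-0.0015  0.0056  0.0074] rotvec deg [-0.8859  0.2083 -0.2624]  frame after turn [-0.0015  0.0055  0.0075]
```

>>> send_rows --plan '[{"delta_rot":[-0.9,0.2,-0.3],"linear":[-0.001,0.003,0.004],"fingers":0.0854},{"linear":[0,0.002,0.0025],"delta_rot":[0,0,0],"fingers":0.0854},{"linear":[0,0,0],"delta_rot":[0,0,0],"fingers":0.0854}]'

```text
clock: 4.45
position: [0.4452, 0.3067, 0.1201]
ee_rot: [-0.001, 0.782, -0.623, 0.0]
contact_force: [-0.1, -0.3, -0.8]
width: 0.0851
```

```bash
python3 go.py .4435 .3065 .117 -77.1
```

```text
t 4.45 pos [0.4452 0.3067 0.1201] jaw -77.05918013418156 F [-0.0581 -0.3471 -0.7942] w 0.0851 q6 1.8189938915729165
 now-frame [-0.0002  0.0017  0.0031] rotvec deg [-0.1574  0.0568  0.0407]  frame after turn [-0.0002  0.0017  0.0031]
```

>>> send_rows --plan '[{"delta_rot":[-0.15,0,0],"linear":[0,0.001,0.002],"fingers":0.05},{"linear":[0,0,0],"delta_rot":[0,0,0],"fingers":0.0},{"linear":[0,0,0],"delta_rot":[0,0,0],"fingers":0.0},{"linear":[0,0,0],"delta_rot":[0,0,0],"fingers":0.0},{"linear":[0,0,0],"delta_rot":[0,0,0],"fingers":0.0},{"linear":[0,0,0],"delta_rot":[0,0,0],"fingers":0.0},{"linear":[0,0,0],"delta_rot":[0,0,0],"fingers":0.0},{"linear":[0,0,0],"delta_rot":[0,0,0],"fingers":0.0}]' --force 80

```text
clock: 5.12
position: [0.4451, 0.3071, 0.1197]
ee_rot: [-0.002, 0.782, -0.623, 0.0]
contact_force: [0.2, 0.1, 0.6]
width: 0.0212
```

```bash
python3 go.py .4435 .3065 .117 -77.1
```

```text
t 5.12 pos [0.4451 0.3071 0.1197] jaw -77.02787028029044 F [0.1893 0.1288 0.6117] w 0.0212 q6 1.818512681527884
 now-frame [0.0002 0.0017 0.0027] rotvec deg [-0.2123  0.1068  0.0719]  frame after turn [0.0002 0.0017 0.0027]
```

Grasped with the fingers 21.2 mm apart. I'll record the grasp offset, then lift.

```bash
cat > rk.py <<'E'
import sys,os; from h import *
from scipy.spatial.transform import Rotation as Ro
np.set_printoptions(precision=4,suppress=True)
def st():
    s=manip.get_state(); q=np.array(s["ee_rot"]); return s,np.array(s["position"]),Ro.from_quat(q[[1,2,3,0]])
if sys.argv[1]=="save":
    s,p,R=st(); rk=Ro.from_euler("z",.2264)
    np.savez("g.npz",off=R.inv().apply(np.array([.4435,.3067,.006])-p),rel=(R.inv()*rk).as_quat()); sys.exit()
g=np.load("g.npz"); B=np.array([.5236,-.0623,-.1527])
s,p,R=st(); rel=Ro.from_quat(g["rel"])
K=R*rel; tip=p+R.apply(g["off"]); c,sn=np.cos(B[2]),np.sin(B[2]); d=tip[:2]-B[:2]
bx,by=c*d[0]+sn*d[1],-sn*d[0]+c*d[1]
print("t",round(s["clock"],2),"tcp",p,"tip",tip,"board xy mm",round(bx*1e3,1),round(by*1e3,1),"over top mm",round((tip[2]-.0165)*1e3,1),"yaw",K.as_euler("zyx")[0],"F",s["contact_force"],"w",round(s["width"],4))
a=list(map(float,sys.argv[2:5]))
if sys.argv[1]=="b": yaw=B[2]; tg=np.array([B[0]+c*a[0]-sn*a[1],B[1]+sn*a[0]+c*a[1],a[2]])
else: tg=np.array(a); yaw=float(sys.argv[5])
D=Ro.from_euler("z",yaw)*rel.inv(); P=tg-D.apply(g["off"])
print(" tcp target",P,"now-frame",R.inv().apply(P-p),"rot",np.degrees((R.inv()*D).as_rotvec()),"after-turn frame",D.inv().apply(P-p))
E
python3 rk.py save; python3 rk.py b 0 .152 .09
```

```text
t 5.12 tcp [0.4451 0.3071 0.1197] tip [0.4435 0.3067 0.006 ] board xy mm -135.3 352.5 over top mm -10.5 yaw 0.2263999999999998 F [0.1893 0.1288 0.6117] w 0.0212
 tcp target [0.5484 0.0877 0.2037] now-frame [ 0.2368 -0.0517 -0.0843] rot [ 0.0404  0.0805 21.7206] after-turn frame [ 0.201  -0.1357 -0.0839]
```

>>> send_rows --plan '[{"delta_rot":[0,0,0],"linear":[0,0,-0.005],"fingers":0.0},{"linear":[0,0,-0.01],"delta_rot":[0,0,0],"fingers":0.0},{"linear":[0,0,-0.015],"delta_rot":[0,0,0],"fingers":0.0},{"linear":[0,0,-0.02],"delta_rot":[0,0,0],"fingers":0.0},{"linear":[0,0,-0.02],"delta_rot":[0,0,0],"fingers":0.0},{"linear":[0,0,-0.015],"delta_rot":[0,0,0],"fingers":0.0},{"linear":[0,0,-0.005],"delta_rot":[0,0,0],"fingers":0.0},{"linear":[0,0,0],"delta_rot":[0,0,0],"fingers":0.0}]'

```text
clock: 5.78
position: [0.4417, 0.3053, 0.2131]
ee_rot: [0.003, 0.782, -0.623, -0.002]
contact_force: [0.3, 0.8, -3.6]
width: 0.0211
```

```bash
python3 rk.py b 0 .152 .09
```

```text
t 5.78 tcp [0.4417 0.3053 0.2131] tip [0.439  0.3044 0.0994] board xy mm -139.4 349.5 over top mm 82.9 yaw 0.2262783785295585 F [ 0.3338  0.8072 -3.6497] w 0.0211
 tcp target [0.5484 0.0877 0.2037] now-frame [ 0.236  -0.0552  0.0091] rot [ 0.5904 -0.1664 21.7121] after-turn frame [ 0.1988 -0.1385  0.0095]
```

>>> send_rows --plan '[{"delta_rot":[0.3,-0.1,5.4],"linear":[0,0,0],"fingers":0.0},{"linear":[0,0,0],"delta_rot":[0.3,0,5.4],"fingers":0.0},{"linear":[0,0,0],"delta_rot":[0,0,5.4],"fingers":0.0},{"linear":[0,0,0],"delta_rot":[0,0,5.0],"fingers":0.0},{"linear":[0.02,-0.014,0],"delta_rot":[0,0,0],"fingers":0.0},{"linear":[0.03,-0.021,0],"delta_rot":[0,0,0],"fingers":0.0},{"linear":[0.034,-0.024,0],"delta_rot":[0,0,0],"fingers":0.0},{"linear":[0.034,-0.024,0],"delta_rot":[0,0,0],"fingers":0.0},{"linear":[0.034,-0.024,0],"delta_rot":[0,0,0],"fingers":0.0},{"linear":[0.025,-0.017,0],"delta_rot":[0,0,0],"fingers":0.0},{"linear":[0.01,-0.007,0],"delta_rot":[0,0,0],"fingers":0.0},{"linear":[0,0,0],"delta_rot":[0,0,0],"fingers":0.0}]'

```text
clock: 6.78
position: [0.5377, 0.0914, 0.2013]
ee_rot: [-0.006, -0.65, 0.76, 0.004]
contact_force: [-0.0, 0.5, -2.3]
width: 0.0213
```

```bash
python3 rk.py b 0 .152 .05
```

```text
t 6.78 tcp [0.5377 0.0914 0.2013] tip [0.534  0.0912 0.0876] board xy mm -13.0 153.3 over top mm 71.1 yaw -0.15669734514163736 F [-0.03    0.4781 -2.327 ] w 0.0213
 tcp target [0.5484 0.0877 0.1637] now-frame [ 0.0018 -0.0116  0.0374] rot [ 0.9731 -0.3548 -0.2313] after-turn frame [ 0.0021 -0.011   0.0376]
```

>>> send_rows --plan '[{"delta_rot":[1.0,-0.35,-0.2],"linear":[0.001,-0.005,0],"fingers":0.0},{"linear":[0.001,-0.005,0.008],"delta_rot":[0,0,0],"fingers":0.0},{"linear":[0,0,0.012],"delta_rot":[0,0,0],"fingers":0.0},{"linear":[0,0,0.012],"delta_rot":[0,0,0],"fingers":0.0},{"linear":[0,0,0.004],"delta_rot":[0,0,0],"fingers":0.0},{"linear":[0,0,0],"delta_rot":[0,0,0],"fingers":0.0}]'

```text
clock: 7.28
position: [0.5451, 0.0918, 0.1598]
ee_rot: [0.002, -0.652, 0.758, 0.002]
contact_force: [-0.5, -0.5, -3.5]
width: 0.021
```

```bash
python3 rk.py b 0 .152 .0215; python3 -c "
from h import *
im=snap('scene','s1'); cv2.imwrite('pics/s1c.png',cv2.resize(im[200:340,190:450,::-1],None,fx=3,fy=3,interpolation=cv2.INTER_CUBIC))"
```

```text
t 7.28 tcp [0.5451 0.0918 0.1598] tip [0.5431 0.0924 0.046 ] board xy mm -4.3 155.9 over top mm 29.5 yaw -0.150515109632531 F [-0.547  -0.5    -3.4596] w 0.021
 tcp target [0.5484 0.0877 0.1352] now-frame [ 0.0037 -0.0038  0.0245] rot [0.225  0.1655 0.1245] after-turn frame [ 0.0036 -0.0038  0.0245]
```

View pics/s1c.png

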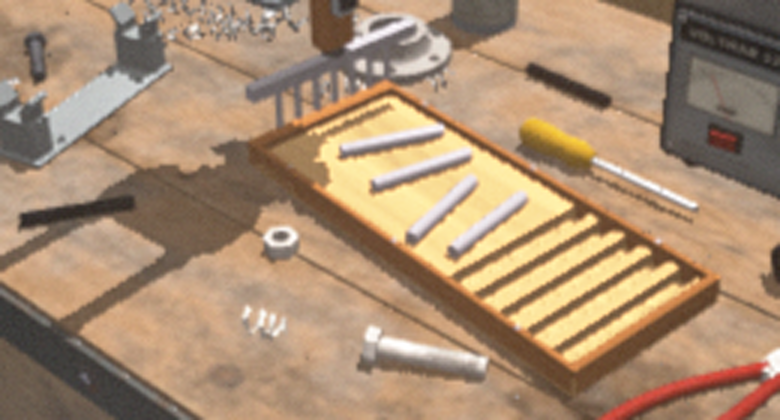

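The scene view shows the rake upright in the grip above the far end lip at crop (335,70), with the pins untouched. Next I set it down behind them.

>>> send_rows --plan '[{"delta_rot":[0.2,0.15,0.1],"linear":[0.0015,-0.002,0.004],"fingers":0.0},{"linear":[0.001,-0.001,0.008],"delta_rot":[0,0,0],"fingers":0.0},{"linear":[0,0,0.007],"delta_rot":[0,0,0],"fingers":0.0},{"linear":[0,0,0.003],"delta_rot":[0,0,0],"fingers":0.0},{"linear":[0,0,0],"delta_rot":[0,0,0],"fingers":0.0}]'

```text
clock: 7.75
position: [0.5487, 0.0906, 0.1373]
ee_rot: [0.003, -0.652, 0.758, -0.002]
contact_force: [0.4, -0.3, -3.2]
width: 0.0212
```

```bash
python3 rk.py b 0 .152 .020
```

```text
t 7.75 tcp [0.5487 0.0906 0.1373] tip [0.5474 0.0909 0.0236] board xy mm 0.2 155.1 over top mm 7.1 yaw -0.14949010334841617 F [ 0.4388 -0.282  -3.1509] w 0.0212
 tcp target [0.5484 0.0877 0.1337] now-frame [ 0.003  -0.0001  0.0036] rot [-0.1683  0.0634  0.1839] after-turn frame [ 0.003  -0.0001  0.0036]
```

>>> send_rows --plan '[{"delta_rot":[-0.1,0,0.15],"linear":[0.001,0,0.0025],"fingers":0.0},{"linear":[0.003,0,0.001],"delta_rot":[0,0,0],"fingers":0.0},{"linear":[0.004,0,0],"delta_rot":[0,0,0],"fingers":0.0},{"linear":[0.004,0,0],"delta_rot":[0,0,0],"fingers":0.0},{"linear":[0.004,0,0],"delta_rot":[0,0,0],"fingers":0.0},{"linear":[0.004,0,0],"delta_rot":[0,0,0],"fingers":0.0}]'

```text
clock: 8.25
position: [0.546, 0.0693, 0.1338]
ee_rot: [0.003, -0.651, 0.759, -0.001]
contact_force: [0.2, 0.4, -4.2]
width: 0.021
```

```bash
python3 rk.py b 0 .080 .020
```

```text
t 8.25 tcp [0.546  0.0693 0.1338] tip [0.5446 0.0696 0.0201] board xy mm 0.6 133.5 over top mm 3.6 yaw -0.15192542959963262 F [ 0.1653  0.4308 -4.186 ] w 0.021
 tcp target [0.5374 0.0165 0.1337] now-frame [ 0.0534  0.0005 -0.0001] rot [-0.119   0.0707  0.0443] after-turn frame [ 0.0534  0.0004 -0.    ]
```

Tracks well: 3.6 mm over the top. Continuing at about 50 mm/s.

>>> send_rows --plan '[{"delta_rot":[-0.1,0.05,0],"linear":[0.0045,0,0],"fingers":0.0},{"linear":[0.0045,0,0],"delta_rot":[0,0,0],"fingers":0.0},{"linear":[0.0045,0,0],"delta_rot":[0,0,0],"fingers":0.0},{"linear":[0.0045,0,0],"delta_rot":[0,0,0],"fingers":0.0},{"linear":[0.0045,0,0],"delta_rot":[0,0,0],"fingers":0.0},{"linear":[0.0045,0,0],"delta_rot":[0,0,0],"fingers":0.0},{"linear":[0.0045,0,0],"delta_rot":[0,0,0],"fingers":0.0},{"linear":[0.0045,0,0],"delta_rot":[0,0,0],"fingers":0.0},{"linear":[0.0045,0,0],"delta_rot":[0,0,0],"fingers":0.0},{"linear":[0.004,0,0],"delta_rot":[0,0,0],"fingers":0.0}]'

```text
clock: 9.08
position: [0.5386, 0.0198, 0.1345]
ee_rot: [0.003, -0.651, 0.759, -0.001]
contact_force: [-0.2, -0.5, -2.8]
width: 0.0209
```

```bash
python3 rk.py b 0 .030 .020
```

```text
t 9.08 tcp [0.5386 0.0198 0.1345] tip [0.5371 0.0201 0.0207] board xy mm 0.8 83.5 over top mm 4.2 yaw -0.15333398893512573 F [-0.1931 -0.4971 -2.8005] w 0.0209
 tcp target [ 0.5298 -0.0329  0.1337] now-frame [0.0534 0.0006 0.0006] rot [-0.0794  0.0386 -0.0363] after-turn frame [0.0534 0.0006 0.0006]
```

>>> send_rows --plan '[{"delta_rot":[-0.1,0,0],"linear":[0.004,0,0.0005],"fingers":0.0},{"linear":[0.004,0,0],"delta_rot":[0,0,0],"fingers":0.0},{"linear":[0.004,0,0],"delta_rot":[0,0,0],"fingers":0.0},{"linear":[0.004,0,0],"delta_rot":[0,0,0],"fingers":0.0},{"linear":[0.004,0,0],"delta_rot":[0,0,0],"fingers":0.0},{"linear":[0.004,0,0],"delta_rot":[0,0,0],"fingers":0.0},{"linear":[0.003,0,0],"delta_rot":[0,0,0],"fingers":0.0},{"linear":[0.003,0,0],"delta_rot":[0,0,0],"fingers":0.0},{"linear":[0.003,0,0],"delta_rot":[0,0,0],"fingers":0.0},{"linear":[0.003,0,0],"delta_rot":[0,0,0],"fingers":0.0},{"linear":[0.003,0,0],"delta_rot":[0,0,0],"fingers":0.0},{"linear":[0.003,0,0],"delta_rot":[0,0,0],"fingers":0.0}]'

```text
clock: 10.08
position: [0.5316, -0.0259, 0.1339]
ee_rot: [0.003, -0.651, 0.759, -0.0]
contact_force: [0.3, -0.1, -2.3]
width: 0.0213
```

```bash
python3 rk.py b 0 .010 .020;  python3 -c "
from h import *
im=snap('scene','s2'); cv2.imwrite('pics/s2c.png',cv2.resize(im[200:340,230:450,::-1],None,fx=3.6,fy=3.6,interpolation=cv2.INTER_CUBIC))"
```

```text
t 10.08 tcp [ 0.5316 -0.0259  0.1339] tip [ 0.53   -0.0255  0.0201] board xy mm 0.7 37.3 over top mm 3.6 yaw -0.15365536940779378 F [ 0.2623 -0.0742 -2.2798] w 0.0213
 tcp target [ 0.5268 -0.0526  0.1337] now-frame [0.0271 0.0007 0.    ] rot [ 0.0061  0.0982 -0.0551] after-turn frame [0.0271 0.0007 0.0001]
```

View pics/s2c.png

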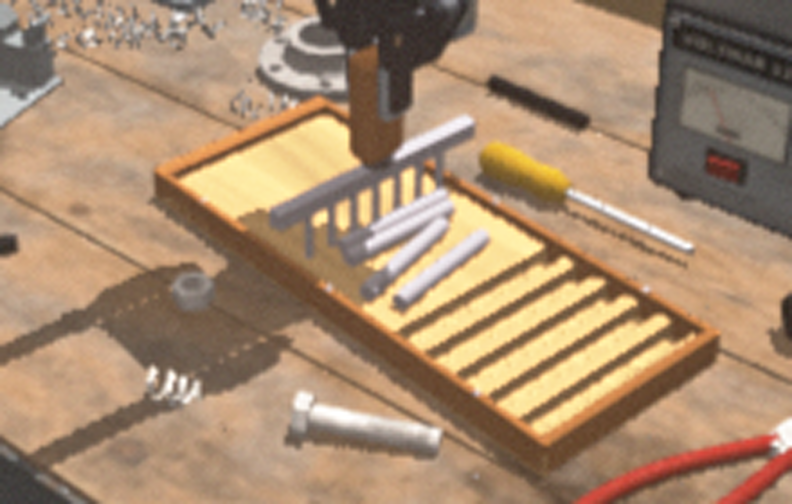

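The rake is gathering the pins: two lie along the tines near crop (400,230), and the other two are just ahead, short of the grooves. From here I go on slowly, about 30 mm/s.

>>> send_rows --plan '[{"delta_rot":[0,0.1,0],"linear":[0.0025,0.0003,0],"fingers":0.0},{"linear":[0.0025,0,0],"delta_rot":[0,0,0],"fingers":0.0},{"linear":[0.0025,0,0],"delta_rot":[0,0,0],"fingers":0.0},{"linear":[0.0025,0,0],"delta_rot":[0,0,0],"fingers":0.0},{"linear":[0.0025,0,0],"delta_rot":[0,0,0],"fingers":0.0},{"linear":[0.0025,0,0],"delta_rot":[0,0,0],"fingers":0.0},{"linear":[0.0025,0,0],"delta_rot":[0,0,0],"fingers":0.0},{"linear":[0.0025,0,0],"delta_rot":[0,0,0],"fingers":0.0},{"linear":[0.0025,0,0],"delta_rot":[0,0,0],"fingers":0.0},{"linear":[0.0025,0,0],"delta_rot":[0,0,0],"fingers":0.0},{"linear":[0.0025,0,0],"delta_rot":[0,0,0],"fingers":0.0},{"linear":[0.0025,0,0],"delta_rot":[0,0,0],"fingers":0.0}]'

```text
clock: 11.13
position: [0.5262, -0.0585, 0.1338]
ee_rot: [0.002, -0.651, 0.759, -0.001]
contact_force: [0.1, 1.2, -3.3]
width: 0.0213
```

```bash
python3 rk.py b 0 -.03 .020
```

```text
t 11.13 tcp [ 0.5262 -0.0585  0.1338] tip [ 0.5245 -0.0583  0.0201] board xy mm 0.3 4.1 over top mm 3.6 yaw -0.15351691557311042 F [ 0.1463  1.2451 -3.2814] w 0.0213
 tcp target [ 0.5207 -0.0922  0.1337] now-frame [0.0341 0.0003 0.    ] rot [ 0.0133  0.0053 -0.0468] after-turn frame [0.0341 0.0003 0.    ]
```

>>> send_rows --plan '[{"delta_rot":[0,0,0],"linear":[0.0023,0,0],"fingers":0.0},{"linear":[0.0023,0,0],"delta_rot":[0,0,0],"fingers":0.0},{"linear":[0.0023,0,0],"delta_rot":[0,0,0],"fingers":0.0},{"linear":[0.0023,0,0],"delta_rot":[0,0,0],"fingers":0.0},{"linear":[0.0023,0,0],"delta_rot":[0,0,0],"fingers":0.0},{"linear":[0.0023,0,0],"delta_rot":[0,0,0],"fingers":0.0},{"linear":[0.0023,0,0],"delta_rot":[0,0,0],"fingers":0.0},{"linear":[0.0023,0,0],"delta_rot":[0,0,0],"fingers":0.0},{"linear":[0.0023,0,0],"delta_rot":[0,0,0],"fingers":0.0},{"linear":[0.0023,0,0],"delta_rot":[0,0,0],"fingers":0.0},{"linear":[0.0023,0,0],"delta_rot":[0,0,0],"fingers":0.0},{"linear":[0.0023,0,0],"delta_rot":[0,0,0],"fingers":0.0}]'

```text
clock: 12.13
position: [0.5213, -0.089, 0.1337]
ee_rot: [0.002, -0.651, 0.759, -0.001]
contact_force: [-0.5, 1.4, -3.9]
width: 0.0214
```

```bash
python3 rk.py b 0 -.05 .020
```

```text
t 12.13 tcp [ 0.5213 -0.089   0.1337] tip [ 0.5196 -0.0887  0.0199] board xy mm 0.1 -26.7 over top mm 3.4 yaw -0.1537430038082288 F [-0.4598  1.4091 -3.9086] w 0.0214
 tcp target [ 0.5177 -0.1119  0.1337] now-frame [ 0.0233  0.0001 -0.0001] rot [ 0.0325  0.0029 -0.0598] after-turn frame [ 0.0233  0.0001 -0.0001]
```

>>> send_rows --plan '[{"delta_rot":[0,0,0],"linear":[0.0022,0,0],"fingers":0.0},{"linear":[0.0022,0,0],"delta_rot":[0,0,0],"fingers":0.0},{"linear":[0.0022,0,0],"delta_rot":[0,0,0],"fingers":0.0},{"linear":[0.0022,0,0],"delta_rot":[0,0,0],"fingers":0.0},{"linear":[0.0022,0,0],"delta_rot":[0,0,0],"fingers":0.0},{"linear":[0.0022,0,0],"delta_rot":[0,0,0],"fingers":0.0},{"linear":[0.0022,0,0],"delta_rot":[0,0,0],"fingers":0.0},{"linear":[0.0022,0,0],"delta_rot":[0,0,0],"fingers":0.0},{"linear":[0.0022,0,0],"delta_rot":[0,0,0],"fingers":0.0},{"linear":[0.0022,0,0],"delta_rot":[0,0,0],"fingers":0.0},{"linear":[0.0022,0,0],"delta_rot":[0,0,0],"fingers":0.0},{"linear":[0.0022,0,0],"delta_rot":[0,0,0],"fingers":0.0}]'

```text
clock: 13.13
position: [0.5168, -0.1181, 0.1336]
ee_rot: [0.002, -0.651, 0.759, -0.001]
contact_force: [-0.4, 0.8, -3.8]
width: 0.021
```

```bash
python3 rk.py b 0 -.08 .020;  python3 -c "
from h import *
im=snap('scene','s3'); cv2.imwrite('pics/s3c.png',cv2.resize(im[200:340,230:450,::-1],None,fx=3.6,fy=3.6,interpolation=cv2.INTER_CUBIC))"
```

```text
t 13.13 tcp [ 0.5168 -0.1181  0.1336] tip [ 0.515  -0.1179  0.0199] board xy mm -0.0 -56.3 over top mm 3.4 yaw -0.15354682115963936 F [-0.4253  0.85   -3.8439] w 0.021
 tcp target [ 0.5131 -0.1416  0.1337] now-frame [ 0.0238  0.     -0.0001] rot [ 0.0364 -0.0232 -0.0485] after-turn frame [ 0.0238  0.     -0.0001]
```

View pics/s3c.png

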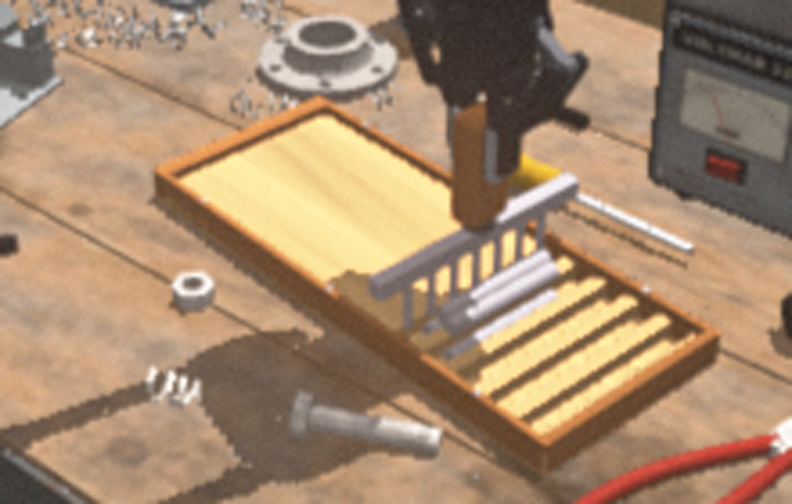

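One pin is down in groove 2 (crop (500,320)), one in groove 1 beneath the tines, and two are riding ahead of the tines. Continuing.

>>> send_rows --plan '[{"delta_rot":[0,0,0],"linear":[0.0022,0,0],"fingers":0.0},{"linear":[0.0022,0,0],"delta_rot":[0,0,0],"fingers":0.0},{"linear":[0.0022,0,0],"delta_rot":[0,0,0],"fingers":0.0},{"linear":[0.0022,0,0],"delta_rot":[0,0,0],"fingers":0.0},{"linear":[0.0022,0,0],"delta_rot":[0,0,0],"fingers":0.0},{"linear":[0.0022,0,0],"delta_rot":[0,0,0],"fingers":0.0},{"linear":[0.0022,0,0],"delta_rot":[0,0,0],"fingers":0.0},{"linear":[0.0022,0,0],"delta_rot":[0,0,0],"fingers":0.0},{"linear":[0.0022,0,0],"delta_rot":[0,0,0],"fingers":0.0},{"linear":[0.0022,0,0],"delta_rot":[0,0,0],"fingers":0.0},{"linear":[0.0022,0,0],"delta_rot":[0,0,0],"fingers":0.0},{"linear":[0.0022,0,0],"delta_rot":[0,0,0],"fingers":0.0}]'

```text
clock: 14.18
position: [0.5122, -0.1473, 0.1336]
ee_rot: [0.001, -0.651, 0.759, -0.001]
contact_force: [-0.0, 0.8, -2.9]
width: 0.0207
```

```bash
python3 rk.py b 0 -.11 .020
```

```text
t 14.18 tcp [ 0.5122 -0.1473  0.1336] tip [ 0.5104 -0.1472  0.0199] board xy mm -0.1 -85.9 over top mm 3.4 yaw -0.1531393484817496 F [-0.004  0.8   -2.875] w 0.0207
 tcp target [ 0.5085 -0.1712  0.1337] now-frame [ 0.0242 -0.     -0.0002] rot [ 0.0443 -0.0669 -0.025 ] after-turn frame [ 0.0242 -0.     -0.0002]
```

>>> send_rows --plan '[{"delta_rot":[0,0,0],"linear":[0.0022,0,0],"fingers":0.0},{"linear":[0.0022,0,0],"delta_rot":[0,0,0],"fingers":0.0},{"linear":[0.0022,0,0],"delta_rot":[0,0,0],"fingers":0.0},{"linear":[0.0022,0,0],"delta_rot":[0,0,0],"fingers":0.0},{"linear":[0.0022,0,0],"delta_rot":[0,0,0],"fingers":0.0},{"linear":[0.0022,0,0],"delta_rot":[0,0,0],"fingers":0.0},{"linear":[0.0022,0,0],"delta_rot":[0,0,0],"fingers":0.0},{"linear":[0.0022,0,0],"delta_rot":[0,0,0],"fingers":0.0},{"linear":[0.0022,0,0],"delta_rot":[0,0,0],"fingers":0.0},{"linear":[0.0022,0,0],"delta_rot":[0,0,0],"fingers":0.0},{"linear":[0.0022,0,0],"delta_rot":[0,0,0],"fingers":0.0},{"linear":[0.0022,0,0],"delta_rot":[0,0,0],"fingers":0.0}]'

```text
clock: 15.18
position: [0.5077, -0.1765, 0.1335]
ee_rot: [0.001, -0.651, 0.759, -0.001]
contact_force: [0.9, 0.6, -4.1]
width: 0.0213
```

```bash
python3 rk.py b 0 -.14 .020
```

```text
t 15.18 tcp [ 0.5077 -0.1765  0.1335] tip [ 0.5059 -0.1764  0.0198] board xy mm -0.2 -115.5 over top mm 3.3 yaw -0.1530091729632117 F [ 0.8576  0.61   -4.1217] w 0.0213
 tcp target [ 0.504  -0.2009  0.1337] now-frame [ 0.0247 -0.0001 -0.0002] rot [ 0.052  -0.0888 -0.0175] after-turn frame [ 0.0247 -0.0001 -0.0003]
```

>>> send_rows --plan '[{"delta_rot":[0,0,0],"linear":[0.0022,0,0],"fingers":0.0},{"linear":[0.0022,0,0],"delta_rot":[0,0,0],"fingers":0.0},{"linear":[0.0022,0,0],"delta_rot":[0,0,0],"fingers":0.0},{"linear":[0.0022,0,0],"delta_rot":[0,0,0],"fingers":0.0},{"linear":[0.0022,0,0],"delta_rot":[0,0,0],"fingers":0.0},{"linear":[0.0022,0,0],"delta_rot":[0,0,0],"fingers":0.0},{"linear":[0.0022,0,0],"delta_rot":[0,0,0],"fingers":0.0},{"linear":[0.0022,0,0],"delta_rot":[0,0,0],"fingers":0.0},{"linear":[0.0022,0,0],"delta_rot":[0,0,0],"fingers":0.0},{"linear":[0.0022,0,0],"delta_rot":[0,0,0],"fingers":0.0},{"linear":[0.0022,0,0],"delta_rot":[0,0,0],"fingers":0.0},{"linear":[0,0,0],"delta_rot":[0,0,0],"fingers":0.0}]'

```text
clock: 16.18
position: [0.5035, -0.204, 0.1335]
ee_rot: [0.001, -0.651, 0.759, -0.001]
contact_force: [0.6, -0.7, -3.1]
width: 0.021
```

```bash
python3 rk.py w .4435 .3067 .10 .2264; python3 -c "
from h import *
im=snap('scene','s4'); cv2.imwrite('pics/s4c.png',cv2.resize(im[220:340,270:450,::-1],None,fx=4.4,fy=4.4,interpolation=cv2.INTER_CUBIC))"
```

```text
t 16.18 tcp [ 0.5035 -0.204   0.1335] tip [ 0.5017 -0.2041  0.0198] board xy mm -0.1 -143.5 over top mm 3.3 yaw -0.15315492157404265 F [ 0.6048 -0.6868 -3.0534] w 0.021
 tcp target [0.4451 0.3071 0.2137] now-frame [-0.4962  0.1354 -0.081 ] rot [  0.0313  -0.2218 -21.7464] after-turn frame [-0.5113 -0.0581 -0.0791]
```

View pics/s4c.png

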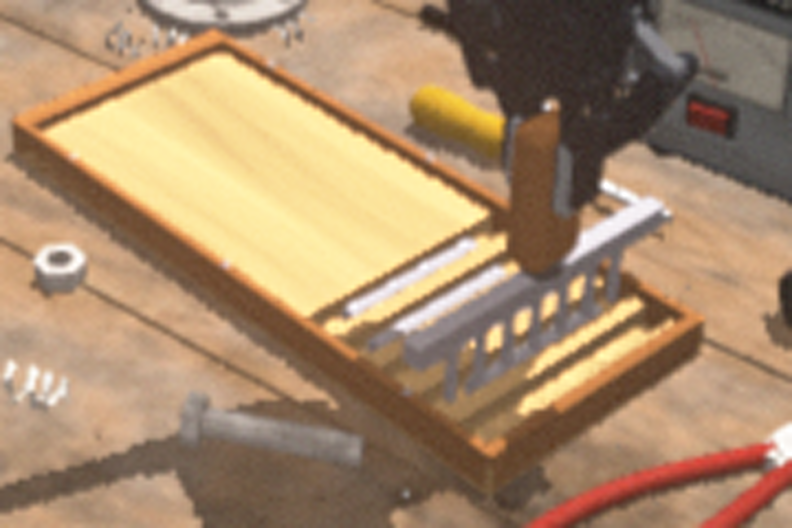

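Grooves 1 and 2 hold pins, seen at crop (410,280) and (450,300). The rake hides grooves 3 and 4, so I lift and look.

>>> send_rows --plan '[{"delta_rot":[0,-0.2,0],"linear":[0,0,-0.008],"fingers":0.0},{"linear":[0,0,-0.015],"delta_rot":[0,0,0],"fingers":0.0},{"linear":[-0.01,0,-0.02],"delta_rot":[0,0,0],"fingers":0.0},{"linear":[-0.02,0,-0.02],"delta_rot":[0,0,0],"fingers":0.0},{"linear":[-0.03,0,-0.01],"delta_rot":[0,0,0],"fingers":0.0},{"linear":[-0.035,0,0],"delta_rot":[0,0,0],"fingers":0.0},{"linear":[-0.035,0,0],"delta_rot":[0,0,0],"fingers":0.0},{"linear":[-0.035,0,0],"delta_rot":[0,0,0],"fingers":0.0},{"linear":[-0.035,0,0],"delta_rot":[0,0,0],"fingers":0.0},{"linear":[-0.03,0,0],"delta_rot":[0,0,0],"fingers":0.0},{"linear":[-0.02,0,0],"delta_rot":[0,0,0],"fingers":0.0},{"linear":[0,0,0],"delta_rot":[0,0,0],"fingers":0.0}]'

```text
clock: 17.23
position: [0.545, 0.0528, 0.2185]
ee_rot: [0.007, -0.649, 0.761, -0.002]
contact_force: [0.5, 0.3, -4.1]
width: 0.021
```

```bash
python3 rk.py w .4435 .3067 .10 .2264; python3 -c "
from h import *
im=snap('scene','s5');t=snap('top','t5'); 
a=cv2.resize(im[240:335,310:450,::-1],(800,543)[:2],interpolation=cv2.INTER_CUBIC)
b=cv2.resize(t[205:295,355:445,::-1],(400,400),interpolation=cv2.INTER_CUBIC)
a=cv2.resize(a,(400,272)); a=cv2.copyMakeBorder(a,0,128,0,0,cv2.BORDER_CONSTANT)
cv2.imwrite('pics/c5.png',np.hstack([a,b]))"
```

```text
t 17.23 tcp [0.545  0.0528 0.2185] tip [0.5443 0.0536 0.1048] board xy mm 2.8 117.7 over top mm 88.3 yaw -0.15860374382946407 F [ 0.5465  0.2896 -4.1309] w 0.021
 tcp target [0.4451 0.3071 0.2137] now-frame [-0.2353  0.1388  0.005 ] rot [ -0.5531   0.1534 -22.0597] after-turn frame [-0.2702  0.0402  0.0052]
```

View pics/c5.png

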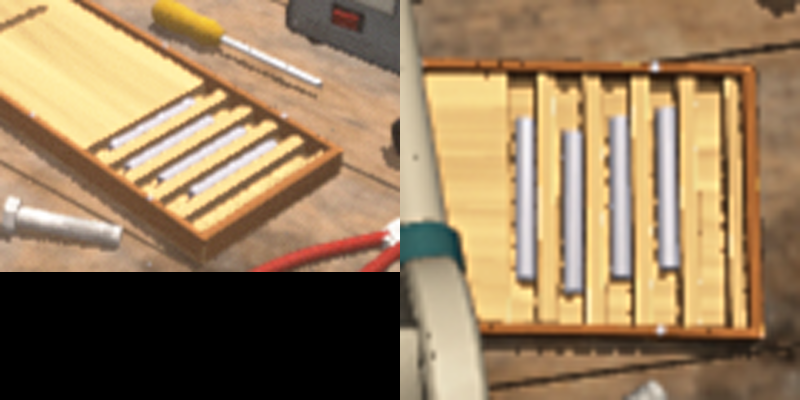

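All four pins lie in grooves 1–4 and are parallel. Now back to the rest.

>>> send_rows --plan '[{"delta_rot":[-0.3,0.1,-5.5],"linear":[0,0,0],"fingers":0.0},{"linear":[0,0,0],"delta_rot":[-0.2,0,-5.5],"fingers":0.0},{"linear":[0,0,0],"delta_rot":[0,0,-5.5],"fingers":0.0},{"linear":[0,0,0],"delta_rot":[0,0,-5.0],"fingers":0.0},{"linear":[-0.03,0.0045,0],"delta_rot":[0,0,0],"fingers":0.0},{"linear":[-0.038,0.0055,0],"delta_rot":[0,0,0],"fingers":0.0},{"linear":[-0.038,0.0055,0],"delta_rot":[0,0,0],"fingers":0.0},{"linear":[-0.038,0.0055,0],"delta_rot":[0,0,0],"fingers":0.0},{"linear":[-0.038,0.0055,0],"delta_rot":[0,0,0],"fingers":0.0},{"linear":[-0.03,0.0045,0],"delta_rot":[0,0,0],"fingers":0.0},{"linear":[-0.015,0.002,0],"delta_rot":[0,0,0],"fingers":0.0},{"linear":[0,0,0],"delta_rot":[0,0,0],"fingers":0.0}]'

```text
clock: 18.33
position: [0.4616, 0.252, 0.2184]
ee_rot: [0.003, 0.778, -0.628, 0.005]
contact_force: [0.9, -0.4, -2.6]
width: 0.0208
```

```bash
python3 rk.py w .4435 .3067 .07 .2264
```

```text
t 18.33 tcp [0.4616 0.252  0.2184] tip [0.4601 0.2502 0.1047] board xy mm -110.3 299.2 over top mm 88.2 yaw 0.21159155954837175 F [ 0.8929 -0.3845 -2.5939] w 0.0208
 tcp target [0.4451 0.3071 0.1837] now-frame [-0.0577  0.0046  0.034 ] rot [ 0.0608 -0.7589 -0.8451] after-turn frame [-0.0573  0.0038  0.0347]
```

>>> send_rows --plan '[{"delta_rot":[0,-0.75,-0.85],"linear":[-0.012,0.001,0],"fingers":0.0},{"linear":[-0.016,0.001,0],"delta_rot":[0,0,0],"fingers":0.0},{"linear":[-0.012,0.001,0],"delta_rot":[0,0,0],"fingers":0.0},{"linear":[-0.006,0,0],"delta_rot":[0,0,0],"fingers":0.0},{"linear":[-0.002,0,0],"delta_rot":[0,0,0],"fingers":0.0},{"linear":[0,0,0],"delta_rot":[0,0,0],"fingers":0.0}]'

```text
clock: 18.83
position: [0.4499, 0.2952, 0.2188]
ee_rot: [-0.001, 0.781, -0.624, 0.001]
contact_force: [0.3, -0.8, -2.1]
width: 0.0211
```

```bash
python3 rk.py w .4435 .3067 .07 .2264
```

```text
t 18.83 tcp [0.4499 0.2952 0.2188] tip [0.4483 0.2946 0.1051] board xy mm -128.7 341.3 over top mm 88.6 yaw 0.22322155312704767 F [ 0.3044 -0.7612 -2.1013] w 0.0211
 tcp target [0.4451 0.3071 0.1837] now-frame [-0.0127  0.0022  0.0351] rot [ 0.0205 -0.1296 -0.1817] after-turn frame [-0.0126  0.0021  0.0351]
```

>>> send_rows --plan '[{"delta_rot":[0,-0.1,-0.2],"linear":[-0.006,0.001,0],"fingers":0.0},{"linear":[-0.005,0.001,0.004],"delta_rot":[0,0,0],"fingers":0.0},{"linear":[0,0,0.008],"delta_rot":[0,0,0],"fingers":0.0},{"linear":[0,0,0.008],"delta_rot":[0,0,0],"fingers":0.0},{"linear":[0,0,0.006],"delta_rot":[0,0,0],"fingers":0.0},{"linear":[0,0,0.002],"delta_rot":[0,0,0],"fingers":0.0},{"linear":[0,0,0],"delta_rot":[0,0,0],"fingers":0.0}]'

```text
clock: 19.42
position: [0.4457, 0.3039, 0.1869]
ee_rot: [-0.0, 0.782, -0.623, 0.001]
contact_force: [-0.3, 0.8, -3.9]
width: 0.0214
```

```bash
python3 rk.py w .4435 .3067 .035 .2264
```

```text
t 19.42 tcp [0.4457 0.3039 0.1869] tip [0.4438 0.3032 0.0731] board xy mm -134.4 349.1 over top mm 56.6 yaw 0.2252077357331607 F [-0.28    0.836  -3.9249] w 0.0214
 tcp target [0.4451 0.3071 0.1487] now-frame [-0.0032 -0.0001  0.0381] rot [ 0.1299 -0.1523 -0.0681] after-turn frame [-0.0031 -0.0001  0.0381]
```

>>> send_rows --plan '[{"delta_rot":[0.1,-0.1,-0.05],"linear":[-0.0025,0,0.004],"fingers":0.0},{"linear":[-0.0005,0,0.008],"delta_rot":[0,0,0],"fingers":0.0},{"linear":[0,0,0.008],"delta_rot":[0,0,0],"fingers":0.0},{"linear":[0,0,0.008],"delta_rot":[0,0,0],"fingers":0.0},{"linear":[0,0,0.004],"delta_rot":[0,0,0],"fingers":0.0},{"linear":[0,0,0],"delta_rot":[0,0,0],"fingers":0.0}]'

```text
clock: 19.92
position: [0.4451, 0.3069, 0.1511]
ee_rot: [-0.001, 0.782, -0.623, 0.001]
contact_force: [-0.6, -0.5, -3.9]
width: 0.021
```

```bash
python3 rk.py w .4435 .3067 .0065 .2264
```

```text
t 19.92 tcp [0.4451 0.3069 0.1511] tip [0.4434 0.3064 0.0374] board xy mm -135.4 352.2 over top mm 20.9 yaw 0.2258357847479918 F [-0.6286 -0.5274 -3.8762] w 0.021
 tcp target [0.4451 0.3071 0.1202] now-frame [-0.0001 -0.      0.0309] rot [ 0.0431 -0.0562 -0.0322] after-turn frame [-0.0001  0.      0.0309]
```

Aligned within 0.2 mm. Lowering gently.

>>> send_rows --plan '[{"delta_rot":[0,0,0],"linear":[0,0,0.004],"fingers":0.0},{"linear":[0,0,0.005],"delta_rot":[0,0,0],"fingers":0.0},{"linear":[0,0,0.005],"delta_rot":[0,0,0],"fingers":0.0},{"linear":[0,0,0.005],"delta_rot":[0,0,0],"fingers":0.0},{"linear":[0,0,0.003],"delta_rot":[0,0,0],"fingers":0.0},{"linear":[0,0,0],"delta_rot":[0,0,0],"fingers":0.0}]'

```text
clock: 20.42
position: [0.4455, 0.3071, 0.1269]
ee_rot: [-0.002, 0.782, -0.623, 0.001]
contact_force: [0.6, 0.1, -4.0]
width: 0.0211
```

```bash
python3 rk.py w .4435 .3067 .006 .2264
```

```text
t 20.42 tcp [0.4455 0.3071 0.1269] tip [0.4439 0.3066 0.0131] board xy mm -134.9 352.4 over top mm -3.4 yaw 0.22572972889124743 F [ 0.5653  0.1448 -3.9665] w 0.0211
 tcp target [0.4451 0.3071 0.1197] now-frame [-0.0001  0.0004  0.0071] rot [ 0.0128 -0.0527 -0.0382] after-turn frame [-0.0001  0.0004  0.0071]
```

>>> send_rows --plan '[{"delta_rot":[0,0,0],"linear":[0,0.0002,0.0025],"fingers":0.0},{"linear":[0,0,0.0025],"delta_rot":[0,0,0],"fingers":0.0},{"linear":[0,0,0.001],"delta_rot":[0,0,0],"fingers":0.0},{"linear":[0,0,0.0005],"delta_rot":[0,0,0],"fingers":0.0},{"linear":[0,0,0],"delta_rot":[0,0,0],"fingers":0.0}]'

```text
clock: 20.83
position: [0.4457, 0.3072, 0.1199]
ee_rot: [-0.002, 0.782, -0.623, 0.001]
contact_force: [-0.8, 0.9, -3.2]
width: 0.0206
```

```bash
python3 rk.py w .4435 .3067 .006 .2264
```

```text
t 20.83 tcp [0.4457 0.3072 0.1199] tip [0.4441 0.3067 0.0062] board xy mm -134.7 352.6 over top mm -10.3 yaw 0.22578296421401678 F [-0.7939  0.8683 -3.173 ] w 0.0206
 tcp target [0.4451 0.3071 0.1197] now-frame [-0.      0.0005  0.0002] rot [-0.0362 -0.0421 -0.0351] after-turn frame [-0.      0.0005  0.0002]
```

>>> send_rows --plan '[{"delta_rot":[0,0,0],"linear":[0,0.0,0.0007],"fingers":0.0},{"linear":[0,0,0],"delta_rot":[0,0,0],"fingers":0.03},{"linear":[0,0,0],"delta_rot":[0,0,0],"fingers":0.05},{"linear":[0,0,0],"delta_rot":[0,0,0],"fingers":0.07},{"linear":[0,0,0],"delta_rot":[0,0,0],"fingers":0.0854},{"linear":[0,0,0],"delta_rot":[0,0,0],"fingers":0.0854},{"linear":[0,0,0],"delta_rot":[0,0,0],"fingers":0.0854},{"linear":[0,0,0],"delta_rot":[0,0,0],"fingers":0.0854}]'

```text
clock: 21.5
position: [0.4483, 0.3086, 0.1227]
ee_rot: [-0.006, 0.782, -0.623, 0.003]
contact_force: [-0.3, 0.1, -0.3]
width: 0.0852
```

```bash
python3 rk.py w .4435 .3067 .006 .2264
```

```text
t 21.5 tcp [0.4483 0.3086 0.1227] tip [0.4475 0.3085 0.009 ] board xy mm -131.6 354.9 over top mm -7.5 yaw 0.22584247073624675 F [-0.2906  0.067  -0.3309] w 0.0852
 tcp target [0.4451 0.3071 0.1197] now-frame [0.0007 0.0034 0.0029] rot [-0.4857  0.0728 -0.032 ] after-turn frame [0.0007 0.0034 0.0029]
```

Released with no force on the tool. I straighten, then rise straight up and clear.

>>> send_rows --plan '[{"delta_rot":[-0.4,0,0],"linear":[0,0,-0.006],"fingers":0.0854},{"linear":[0,0,-0.012],"delta_rot":[0,0,0],"fingers":0.0854},{"linear":[0,0,-0.02],"delta_rot":[0,0,0],"fingers":0.0854},{"linear":[0,0,-0.025],"delta_rot":[0,0,0],"fingers":0.0854},{"linear":[0,0,-0.025],"delta_rot":[0,0,0],"fingers":0.0854},{"linear":[0,0,-0.025],"delta_rot":[0,0,0],"fingers":0.0854},{"linear":[0.025,0.012,-0.01],"delta_rot":[0,0,0],"fingers":0.0854},{"linear":[0.035,0.018,0],"delta_rot":[0,0,0],"fingers":0.0854},{"linear":[0.035,0.018,0],"delta_rot":[0,0,0],"fingers":0.0854},{"linear":[0.035,0.018,0],"delta_rot":[0,0,0],"fingers":0.0854},{"linear":[0.02,0.01,0],"delta_rot":[0,0,0],"fingers":0.0854},{"linear":[0,0,0],"delta_rot":[0,0,0],"fingers":0.0854}]'

```text
clock: 22.5
position: [0.4076, 0.1412, 0.2555]
ee_rot: [-0.004, 0.784, -0.62, 0.002]
contact_force: [-0.4, -0.1, -0.0]
width: 0.0854
```

>>> send_rows --plan '[{"delta_rot":[0,0,0],"linear":[0.025,0.012,0],"fingers":0.0854},{"linear":[0.035,0.018,0],"delta_rot":[0,0,0],"fingers":0.0854},{"linear":[0.035,0.018,0],"delta_rot":[0,0,0],"fingers":0.0854},{"linear":[0.035,0.018,0],"delta_rot":[0,0,0],"fingers":0.0854},{"linear":[0.035,0.018,0],"delta_rot":[0,0,0],"fingers":0.0854},{"linear":[0.035,0.018,0],"delta_rot":[0,0,0],"fingers":0.0854},{"linear":[0.035,0.018,0],"delta_rot":[0,0,0],"fingers":0.0854},{"linear":[0.035,0.018,0],"delta_rot":[0,0,0],"fingers":0.0854},{"linear":[0.035,0.018,0],"delta_rot":[0,0,0],"fingers":0.0854},{"linear":[0.02,0.01,0],"delta_rot":[0,0,0],"fingers":0.0854},{"linear":[0,0,0],"delta_rot":[0,0,0],"fingers":0.0854},{"linear":[0,0,0],"delta_rot":[0,0,0],"fingers":0.0854}]'

```text
clock: 23.5
position: [0.325, -0.2273, 0.2586]
ee_rot: [-0.01, 0.785, -0.619, 0.009]
contact_force: [-0.9, -0.0, 0.9]
width: 0.0857
```

```bash
python3 - <<'E'
from h import *
t=snap("top","t6")
b=t[200:350,180:445,::-1]; cv2.imwrite("pics/t6c.png",cv2.resize(b,None,fx=3,fy=3,interpolation=cv2.INTER_CUBIC))
E
sed 's/t0.png/t6.png/' m2.py > m3.py; python3 m3.py
```

```text
orange [194 290  12  15 125] [199.176 296.848] [[0.444  0.3066 0.136 ]]
rect mm ((444.260498046875, 306.5153503417969), (29.629329681396484, 19.249935150146484), 10.82316780090332)
[195 266  12  25 109] [199.9083 277.9633]
[211 312  10  24 104] [215.1346 324.1442]
beam rect ((444.38720703125, 307.2120361328125), (167.93838500976562, 10.033601760864258), 12.962443351745605)
yaw 0.2238542423219758 mean [0.4437 0.3067]
perp offset handle vs beam line -0.00017165179337697676 ends along d rel. handle -0.08349586298058846 0.0844402202749216
```

View pics/t6c.png

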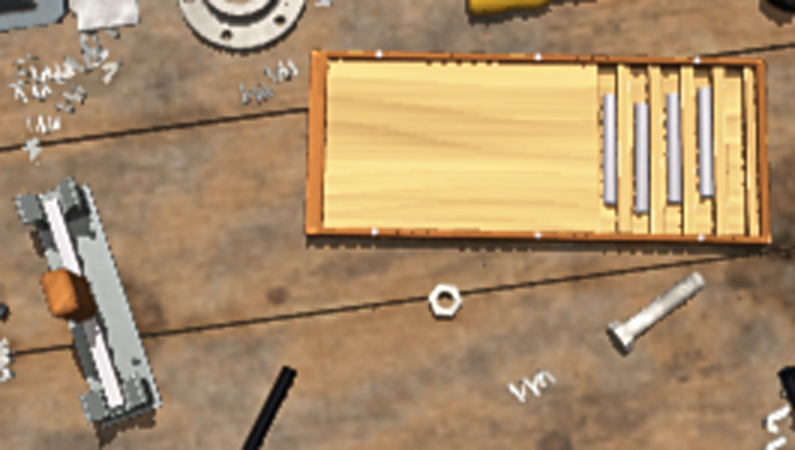

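The rake hangs in the rest within about 1 mm of where it started, at (65,293) in the crop. All four pins lie in the grooves at crop x ≈ 610–705, and the nut and bolt haven't moved. Handing in.

```bash
python3 -c "
from h import *
print(manip.get_state()['qd'].round(3)); print(manip.sign_off())"
```

```text
[ 0.036 -0.012  0.015  0.01   0.002  0.001]
the job is handed in; nothing more can be done
None
```

I took the rake from its rest, combed the four pins into grooves 1 to 4, hung the rake back in its notches, let go and moved the arm clear. I handed in at about 24 s of the 54 s allowed; no verdict is reported.

**Last checks:**
- **Pins:** the final picture shows all four down in their own grooves and parallel, judged by eye rather than by measured height.
- **Rake:** it stands within about 1 mm and 0.001 rad of its original parked position, measured from its handle and beam in the top camera.
- **Bystanders:** the nut and the bolt in front of the board looked unmoved in the last crop. The pliers, the dark bolt and most of the screwdriver were outside it, so I did not check those at the end.
- **Forces:** the highest reading between moves was about 4 N, mostly the rake's own weight. After release it was about zero.

No check failed or disagreed. The early network-mask fit of the rake was about 3 mm off, so I replaced it with a colour-based one before grasping.

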